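Find the overweight canister in the centrifuge

ROBOT

A 6-joint arm with a two-finger parallel gripper is mounted at the origin on a cart in front of the work surface, level with it; the furniture and walls round the work are solid. World frame = base frame: x ahead of the robot, y to its left, z up, the work surface at z = 0. Lengths are in mm, angles in rad, forces in N, time in s.
With the tool pointing down it reaches from about 400 to 925 mm from the base axis. Payload 12.5 kg.
Tool frame: the origin (TCP) lies at the very end of the fingers, on their centre line; the grasp point (between the pads) lies 19 mm behind it (env.tcp_to_grasp is the distance from the TCP to the grasp point, in mm); z points along the fingers, x is the direction in which the jaws open and shut, and the axes are right-handed (so a half turn about z gives the same grasp; the last joint's range is limited). The gripper opens to 95 mm and grips with 3 to 60 N. Pads are 20 mm wide; open, the fingers measure 119 mm over their backs; the gripper's body (75 mm by 180 mm) begins 59 mm behind the grasp point.
Start: joints at [1.242, 0.491, 1.559, -0, 1.092, -0.106], TCP at [138.082, 609.574, 214.661] pointing down, gripper open.
Joint ranges: [-3.1, 3.1], [-0.84, 2.19], [0.05, 2.79], [-1.13, 4.28], [0.06, 2.93], [-2.69, 2.69]. Speed limits (rad/s): [2.22, 2.22, 2.79, 3.14, 3.14, 3.14].

INTERFACE

Orientations are given as [roll, pitch, yaw] about the fixed x, y, z axes, in that order (R = Rz(yaw) Ry(pitch) Rx(roll)).
In Python, from cell import env, vision, job gives the robot as it stands.
- The arm moves only by the shell command python3 -m pendant 'ROWS' [OPENING]. ROWS is JSON, a list of rows, each a list of 4 numbers: the shift along the tool's x, y, z in mm, then the turn about the tool's z in degrees. In form: [[tx, ty, tz, turn], ...]. A call has 1 to 8 rows; each row is the pose to reach, as a shift and turn from the pose measured when the call began, along the tool's axes at that moment; what a row does not reach only later rows make up. A row lasts 1/8 s, in which the tool goes at most 62.5 mm and 10.7 degrees, less where a joint would pass 70% of its speed; a pose out of reach is approached as far as the arm can. A call with a gripper value outside its range is refused whole. OPENING is the closure, from 0 (fully open) to 1 (shut), set as the call begins (- or left out, the last holds). The fingers move at their own pace and stop on an object; the grip force is fixed at half the most. Time passes only in rows, so rows that repeat a pose let the fingers close. It gives the time, the measured TCP pose, the force and the opening at its end, in the units of the state.
- env.state(): the state, without advancing time (a new reading comes with each control period).
- vision.read_camera(name): name is "scene" or "top" or "wrist"; returns a dict with "pixels" (384x512x3 uint8, red, green, blue), "intrinsics" (3x3 intrinsics, pixels), "R" (3x3) and "t" (3): a world point X has camera coordinates R X + t; the wrist camera has in their place "tool_from_camera" (4x4, takes a point from camera to tool coordinates, whose origin is the TCP and whose axes are the tool frame's). Camera axes: x right, y down, z forward; pixel columns grow to the right and rows downward; lengths in mm; the calibration is good to about 2 mm. A picture is of the moment at which its call begins: read the wrist's pose just before it. There is no depth.
- job.job_done(): hands the job in, once; it reports no verdict.
Trained networks look in a picture, given as the dict that the camera call returned (one of the last four; its "shot" number tells which), for a name from the list of things; names that differ only in an ending like _2 or _b are one class to them, and where a whole thing is asked for, a point or a joint stands for the part that bears it (a point fixed in the world has none). Each returns a list of dicts, best first, with "confidence" (0 to 1); they miss things now and then, are a little off and sometimes report something else, mostly with a low value. They report only what shows in the picture. A call takes as long as a camera call. They do not tell look-alikes from the thing itself.
- vision.find_in(picture, query): "at" ([x, y, z] in mm, in the coordinates of the camera as it stood for that picture, good to about 4 mm: the middle of the surface that is visible of it).
- vision.regions_of(picture, query): "pixels" (384x512 bool, what is visible of it).
The state is a dict: "t": time; "joints": joint angles; "qvel": joint speeds; "tau": joint torques, N m; "eef_pos": TCP position; "tcp_rot": TCP orientation; "ft_force": force on the tool from outside, world axes, zero at the start; "moment": the same for the moment, N m; "opening": opening from 0.0 (shut) to 1.0 (fully open).
Only numpy, scipy, OpenCV 4.12 (cv2) and the standard library are available. Lean on these libraries where they do the work, as an engineer would, in place of code of your own. Each camera call takes 0.05 s, during which the arm holds its last target.

TASK

The bench centrifuge stopped out of balance: swing its clear dome open, guiding it gently back until it rests on its stop. Lift the two closed metal canisters out of their rotor cups one after the other to feel which is heavier, putting each that you let go of gently back into its own cup. Finish while still holding the heavier canister, upright and still, just above the mouth of the small glass beaker, where a colleague will open it; the lighter one stays in its cup, and the other things on the bench are left as they stand.

Things in the scene. Friction and masses are not known exactly. Their poses are not given: they have to be found in the camera images.
- dome (a joint): hinge of the centrifuge's clear dome: 0 = shut (as found), grows as the front edge rises and swings back away from the robot, 1.65 rad (95 degrees) = open against its stop. There is no latch. The dome weighs about 0.22 kg, the hinge has little friction: released below about 1.2 rad it falls shut, beyond about 1.3 rad it tips over and would bang open unless it is held on the way to the stop. Standing open it leans slightly back, its top 330 mm above the bench
- dome_tab (a point): point in the middle of the outer part of the grip tab at the dome's front: a grey rounded block 44 mm wide (along the hinge axis, y of this frame; pinch it across this width), 14 mm thick, that stands out some 30 mm in front of the dome's wall. Frame turns with the dome. It lies 219 mm from the hinge axis level and 26 mm above it while shut, i.e. 134 mm above the bench and 29 mm above the housing's rim
- dome_hinge (a point): point on the dome's hinge axis, at the rear of the housing, 108 mm above the bench; y = hinge axis, x = the housing's rearward direction, z up. The spin axis of the rotor stands 105 mm in front of it (at x = -105 mm of this frame)
- centrifuge: round white bench centrifuge, fixed, 252 mm across and 105 mm high, with a sloping control panel in front; origin on the spin axis at bench level; x = rearwards. The shut dome is 57 mm high, its top 165 mm above the bench
- rotor: the rotor, braked at an arbitrary angle: four upright aluminium cups 42 mm inside and 40 mm deep, their centres 50 mm from the spin axis, rims 107 mm above the bench, inner floors 67 mm above it; two opposite cups hold the canisters. Origin on the spin axis at bench level; the loaded cups lie on its +y and -y axis
- canister_p_centre (a point): centre (half-way up) of one of the two closed canisters, which look alike and may be in either cup: upright metal cylinder 38 mm across and 84 mm high, its upper half a cap 36 mm across by which it is gripped; about 44 mm stand out of the cup. z = its axis, up. One canister weighs at least 100 g more than the other; both weigh between 0.17 and 0.45 kg
- canister_q_centre (a point): centre (half-way up) of the other canister, same size and look
- canister_p: the first of these canisters; origin at the centre of its underside
- canister_q: the other of these canisters; origin at the centre of its underside
- beaker_mouth (a point): centre of the mouth of the small glass beaker, 66 mm above the bench; the beaker is 55 mm across and stands loose to the right of the centrifuge
- beaker: the small glass beaker; origin at the centre of its underside
- salt_jar_1: reagent jar with screw cap, 47 mm across and 83 mm high, bystander; origin at its underside
- salt_jar_2: reagent jar like the other, bystander; origin at its underside
- timer: bench timer 62 x 64 x 18 mm, bystander; origin at its underside
- wash_bottle: wash bottle 214 mm high, bystander; origin at its underside
Things that resemble listed ones, but are neither listed nor needed, are in the scene too. Leave any green or pink look-alike of the beaker alone.

How it is judged (in metres and radians):
On the way, in this order (a step that is already met when the one before it is completed fails the run):
1. the dome rests open on its stop (value of joint dome above 1.6 rad and velocity of joint dome below 0.1 rad/s), for 0.2 s.
2. the lighter canister is held clear of its cup while the heavier (resting on its cup with its greater weight) stands in its own (((height (world z) of canister_p_centre above 0.151 m and contact force between the fingers and canister_p above 0.5 N and contact force between canister_p and rotor below 0.05 N and distance of canister_q_centre from where it was at the start of the episode below 0.008 m and angle between canister_q_centre's own z axis and vertical below 0.12 rad and contact force between canister_q and rotor above 2.95 N) or (height (world z) of canister_q_centre above 0.151 m and contact force between the fingers and canister_q above 0.5 N and contact force between canister_q and rotor below 0.05 N and distance of canister_p_centre from where it was at the start of the episode below 0.008 m and angle between canister_p_centre's own z axis and vertical below 0.12 rad and contact force between canister_p and rotor above 2.95 N))), for 0.2 s.
At the end, for the whole second after the job is handed in: Dome open on its stop (over 1.6 rad); lighter canister upright in its own cup (within 8 mm), not touched; heavier one held by the fingers, still, upright (within 0.2 rad), axis within 30 mm of the beaker mouth's centre, underside 5 to 120 mm above the beaker's rim, clear of it (value of joint dome above 1.6 rad and angle between beaker's own z axis and vertical below 0.1 rad and ((distance of canister_q_centre from where it was at the start of the episode below 0.008 m and angle between canister_q_centre's own z axis and vertical below 0.12 rad and contact force between canister_q and rotor below 2.95 N and contact force between the fingers and canister_q below 0.05 N and contact force between the fingers and canister_p above 0.5 N and horizontal distance between canister_p_centre and beaker_mouth below 0.03 m and z of canister_p_centre in the frame of beaker between 0.113 and 0.23 m and angle between canister_p_centre's own z axis and vertical below 0.2 rad and linear speed of canister_p below 0.03 m/s and contact force between canister_p and beaker below 0.05 N) or (distance of canister_p_centre from where it was at the start of the episode below 0.008 m and angle between canister_p_centre's own z axis and vertical below 0.12 rad and contact force between canister_p and rotor below 2.95 N and contact force between the fingers and canister_p below 0.05 N and contact force between the fingers and canister_q above 0.5 N and horizontal distance between canister_q_centre and beaker_mouth below 0.03 m and z of canister_q_centre in the frame of beaker between 0.113 and 0.23 m and angle between canister_q_centre's own z axis and vertical below 0.2 rad and linear speed of canister_q below 0.03 m/s and contact force between canister_q and beaker below 0.05 N))); the arm keeps its last pose, push and grip.
It fails at once if the dome slams open (over 1.5 rad/s near its stop) or falls shut hard (over 3 rad/s) ((value of joint dome above 1.3 rad and velocity of joint dome above 1.5 rad/s) or (value of joint dome below 0.4 rad and velocity of joint dome below -3 rad/s)).
It fails at once if a canister is dropped or thrown into its cup (faster than 0.5 m/s inside it) ((height (world z) of canister_p_centre below 0.149 m and linear speed of canister_p above 0.5 m/s) or (height (world z) of canister_q_centre below 0.149 m and linear speed of canister_q above 0.5 m/s)).
It fails at once if the beaker is shifted more than 20 mm (distance of beaker from where it was at the start of the episode above 0.02 m).
It fails at once if a jar, the timer or the wash bottle is shifted more than 30 mm (distance of any of salt_jar_1, salt_jar_2, timer, wash_bottle from where it was at the start of the episode above 0.03 m).
It also fails if it takes over 72 s, if anything falls off the work surface, if the arm or the gripper's body presses on something with over 40 N, if the wrist force passes 120 N, or if a joint passes its speed limit or range.

## Working session

There is one attempt and no reset: what is moved stays moved. The work goes in short steps, Python scripts to look and compute and a shell command to move; the robot and the scene stay as the last step left them, time stands still between calls to the robot, and variables do not carry over. Pictures are saved under pics/ and viewed, and the job is handed in when it is done.

```bash
ls; mkdir -p pics
cat > h.py <<'E'
from cell import env, vision, job
import numpy as np, cv2
from scipy.spatial.transform import Rotation as Rn
def shot(cam,name=None):
    s=env.state(); p=vision.read_camera(cam)
    if name: cv2.imwrite('pics/'+name+'.png',np.array(p['pixels'])[:,:,::-1])
    return p,s
def toolT(s):
    T=np.eye(4); T[:3,:3]=Rn.from_euler('xyz',s['tcp_rot']).as_matrix(); T[:3,3]=s['eef_pos']; return T
def camworld(p,s):
    T=np.eye(4)
    if 'tool_from_camera' in p: return toolT(s)@np.array(p['tool_from_camera'])
    R=np.array(p['R']);t=np.array(p['t']); T[:3,:3]=R.T; T[:3,3]=-R.T@t; return T
def find(p,s,q):
    W=camworld(p,s); out=[]
    for d in vision.find_in(p,q):
        out.append((round(d['confidence'],2),np.round((W@np.append(d['at'],1))[:3],1).tolist()))
    return out
def ray(p,s,u,v,z):
    W=camworld(p,s); K=np.array(p['intrinsics'])
    d=W[:3,:3]@np.linalg.inv(K)@[u,v,1]; o=W[:3,3]
    return o+d*(z-o[2])/d[2]
E
python3 - <<'E'
from h import *
s=env.state(); print({k:np.round(v,3).tolist() for k,v in s.items()}, env.tcp_to_grasp)
for c in ['scene','top','wrist']:
    p,s=shot(c,c+'0')
    if c!='wrist':
        for q in ['dome_tab','centrifuge','canister_p','beaker','beaker_mouth','wash_bottle','salt_jar_1','timer','rotor']:
            print(c,q,find(p,s,q))
E
```

```text
pics
{'t': 0.0, 'joints': [1.242, 0.492, 1.559, -0.0, 1.092, -0.106], 'qvel': [-0.003, -0.0, 0.0, -0.001, -0.002, -0.001], 'tau': [0.002, -61.267, -25.819, 0.069, 0.048, -0.0], 'eef_pos': [137.991, 609.31, 214.049], 'tcp_rot': [-3.141, 0.001, 1.348], 'ft_force': [-1.32, -0.327, 0.118], 'moment': [0.053, 0.018, -0.003], 'opening': 0.997} 18.8
scene dome_tab [(0.64, [513.4, -27.6, 154.9])]
scene centrifuge [(0.76, [482.2, -42.1, 108.1])]
scene canister_p []
scene beaker [(0.9, [492.2, -306.5, 37.9]), (0.73, [440.1, -399.2, 36.2]), (0.59, [402.3, -274.6, 41.8])]
scene beaker_mouth [(0.91, [435.3, -398.6, 40.5]), (0.71, [495.1, -311.8, 36.1]), (0.69, [406.0, -274.3, 36.9])]
scene wash_bottle [(0.7, [494.7, 327.8, 93.5]), (0.6, [548.1, -431.0, 56.0]), (0.19, [492.1, -309.7, 36.1])]
scene salt_jar_1 [(0.85, [545.0, -431.2, 58.9]), (0.83, [589.7, -369.8, 54.2])]
scene timer [(0.69, [397.0, 254.4, 15.9])]
scene rotor []
top dome_tab [(0.65, [538.3, -6.5, 160.5])]
top centrifuge [(0.88, [532.8, -14.6, 128.6])]
top canister_p []
top beaker [(0.81, [442.2, -404.8, 21.7]), (0.53, [405.3, -277.9, 5.6]), (0.49, [510.4, -312.9, 17.3])]
top beaker_mouth [(0.74, [512.6, -314.7, 24.4]), (0.69, [405.5, -280.5, 13.3]), (0.62, [444.0, -403.8, 19.8])]
top wash_bottle [(0.85, [506.1, 327.6, 126.2])]
top salt_jar_1 [(0.68, [600.3, -370.9, 75.0]), (0.57, [555.3, -421.5, 69.1])]
top timer [(0.89, [411.4, 254.5, 20.4])]
top rotor [(0.39, [601.0, -374.2, 75.8])]
```

View pics/scene0.png

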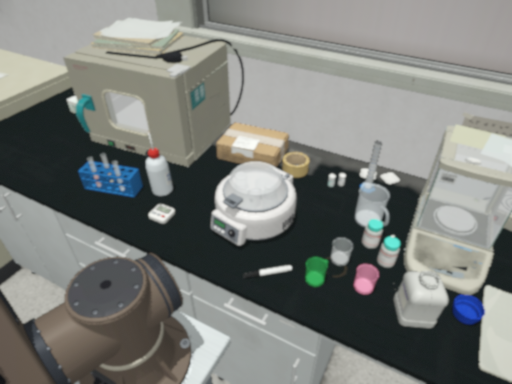

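View pics/top0.png

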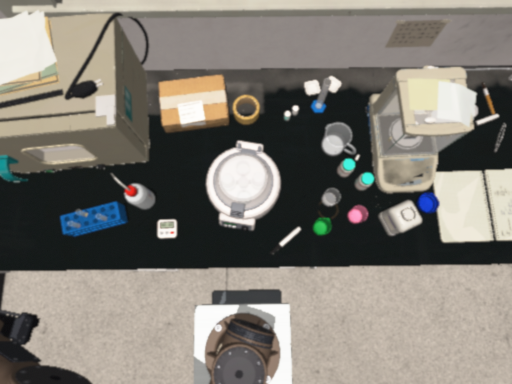

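Run:
```python
from h import *
p,s=shot('top')
im=np.array(p['pixels'])[:,:,::-1]
c=im[130:240,190:290]; c=cv2.resize(c,None,fx=5,fy=5,interpolation=cv2.INTER_CUBIC); cv2.imwrite('pics/c1.png',c)
c=im[180:240,300:380]; c=cv2.resize(c,None,fx=7,fy=7,interpolation=cv2.INTER_CUBIC); cv2.imwrite('pics/c2.png',c)
p2,s=shot('scene')
im=np.array(p2['pixels'])[:,:,::-1]
c=im[150:260,200:310]; c=cv2.resize(c,None,fx=5,fy=5,interpolation=cv2.INTER_CUBIC); cv2.imwrite('pics/c3.png',c)
for q in ['dome_tab','centrifuge']:
  for r in vision.regions_of(p,q):
    m=np.argwhere(r['pixels']); print(q,r['confidence'],m.mean(0)[::-1],m.min(0)[::-1],m.max(0)[::-1],len(m))
```

```text
dome_tab 0.56 [242.99347684 180.99706458] [213 148] [273 217] 3066
centrifuge 0.76 [243.32886321 184.7511863 ] [205 141] [281 229] 4847
centrifuge 0.65 [331.148 196.668] [322 188] [340 205] 250
centrifuge 0.45 [243.01578947 180.76217105] [213 148] [273 217] 3040
```

View pics/c1.png

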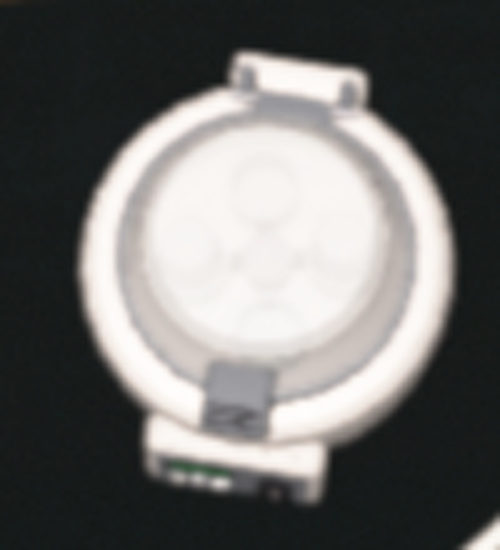

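View pics/c2.png

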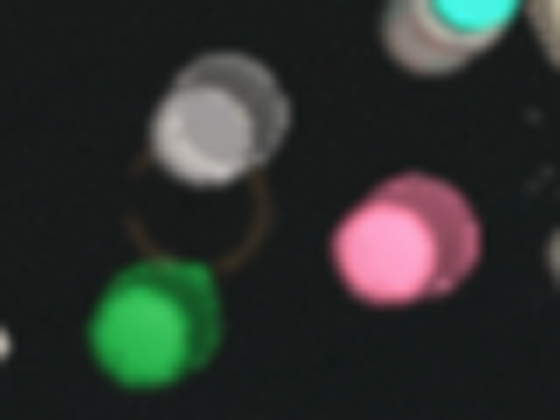

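View pics/c3.png

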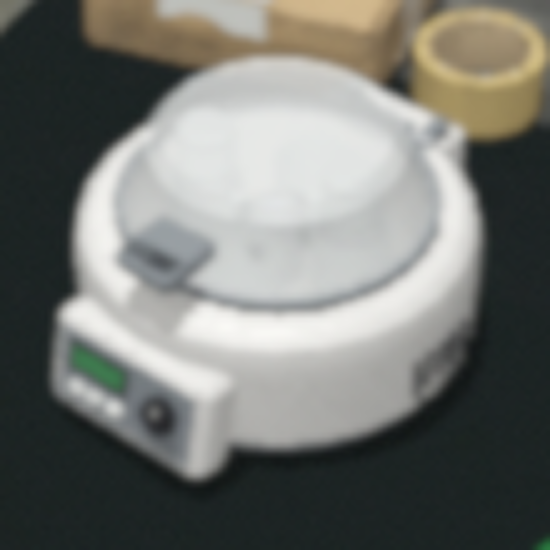

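Run:
```python
from h import *
p,s=shot('top')
W=camworld(p,s); print(W[:3,3])
f=lambda u,v,z:ray(p,s,190+u/5,130+v/5,z)
print('tab',f(237,415,139))
print('tabL',f(203,415,141),'tabR',f(272,420,141))
h=f(298,85,115);print('hinge',h)
# ring of dome base edge & housing outline
print('house rim L',f(80,262,80),'R',f(455,262,80))
t=f(237,415,139);d=h-t;print('yaw rear',np.arctan2(d[1],d[0]),np.hypot(*d[:2]))
print('hingeL',f(232,65,115),f(367,90,115))
b=lambda u,v,z:ray(p,s,300+u/7,180+v/7,z)
print('beaker rim',b(233,105,66),'base',b(203,137,3))
p2,s2=shot('scene')
g=lambda u,v,z:ray(p2,s2,200+u/5,150+v/5,z)
print('scene tab outer end mid top',g(150,268,141),'inner?',g(187,232,141))
```

```text
[ 248.83531317  -42.58967119 1335.99037456]
tab [437.87604571   7.78356203 139.        ]
tabL [437.86238549  29.18336126 141.        ] tabR [434.05761455 -14.39177161 141.        ]
hinge [664.86341731 -33.13194334 115.        ]
house rim L [553.18697956 115.90015374  80.        ] R [ 549.67733011 -137.60270885   80.        ]
yaw rear -0.17833948379514894 230.64549734461932
hingeL [679.58849415  11.09455941 115.        ] [660.71422068 -79.36814269 115.        ]
beaker rim [ 506.58752227 -314.94731327   66.        ] base [ 503.0087532  -312.24568455    3.        ]
scene tab outer end mid top [426.62071513   3.66020459 141.        ] inner? [463.25869586   1.23746222 141.        ]
```

```bash
cat >> h.py <<'E'
def togo(x,y,z,yaw=None):
    s=env.state();T=toolT(s); d=T[:3,:3].T@(np.array([x,y,z])-T[:3,3])
    tw=None
    if yaw is not None:
        tw=-np.degrees(yaw-s['tcp_rot'][2]); tw=(tw+90)%180-90
    print('shift',np.round(d,1),'turn',tw); 
def st():
    s=env.state(); print('t',round(s['t'],2),'pos',np.round(s['eef_pos'],1),'rot',np.round(s['tcp_rot'],3),'F',np.round(s['ft_force'],2),'M',np.round(s['moment'],2),'open',round(s['opening'],3))
E
python3 - <<'E'
from h import *
p,s=shot('wrist','w0'); print(np.round(p['tool_from_camera'],3)); print(p['intrinsics'])
togo(410,15,300,1.39)
E
```

```text
[[ 1.00000e+00 -0.00000e+00 -0.00000e+00 -3.50000e-02]
 [ 0.00000e+00  9.68000e-01  2.53000e-01 -7.03210e+01]
 [ 0.00000e+00 -2.53000e-01  9.68000e-01 -1.70331e+02]
 [ 0.00000e+00  0.00000e+00  0.00000e+00  1.00000e+00]]
[[344.27235009   0.         255.57065362]
 [  0.         344.27235009 198.01088565]
 [  0.           0.           1.        ]]
shift [-519.8  396.6  -85.4] turn -2.4065370615465014
```

```bash
python3 -m pendant '[[-40,30,-30,0],[-100,75,-70,0],[-160,120,-85,-2.4],[-215,165,-85,-2.4],[-270,205,-85,-2.4],[-325,248,-85,-2.4],[-380,290,-85,-2.4],[-425,325,-85,-2.4]]'; python3 -c "
from h import *
togo(410,15,300,1.39)"
```

```text
t: 2.4
eef_pos: [337.4, 173.5, 299.8]
tcp_rot: [3.14, -0.001, 1.39]
ft_force: [1.7, 0.4, -0.2]
opening: 0.997
shift [-142.9   99.8   -0.2] turn 0.018580303820456834
```

```bash
python3 -m pendant '[[-48,33,0,0],[-95,67,0,0],[-130,90,0,0],[-143,100,0,0],[-143,100,0,0]]'
python3 - <<'E'
from h import *
p,s=shot('wrist','w1'); st()
for q in ['dome_tab','dome_hinge','rotor','canister_p','centrifuge']: print(q,find(p,s,q))
E
```

```text
t: 3.02
eef_pos: [410.2, 14.7, 299.7]
tcp_rot: [3.141, -0.001, 1.389]
ft_force: [-0.1, 0.5, -0.0]
opening: 0.996
t 3.08 pos [409.8  15.4 299.7] rot [ 3.141e+00 -1.000e-03  1.390e+00] F [-0.07  0.51  0.86] M [-0.04  0.04  0.02] open 0.997
dome_tab [(0.71, [495.2, -1.3, 156.0])]
dome_hinge [(0.71, [480.1, 2.8, 127.9]), (0.71, [499.6, 311.1, 38.4])]
rotor []
canister_p []
centrifuge [(0.82, [480.5, 0.8, 126.2])]
```

View pics/w1.png

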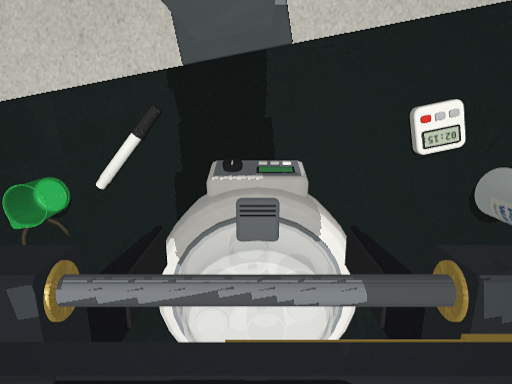

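Run:
```python
from h import *
p,s=shot('wrist')
im=np.array(p['pixels'])[:,:,::-1]
cv2.imwrite('pics/c4.png',cv2.resize(im[150:260,190:330],None,fx=5,fy=5,interpolation=cv2.INTER_CUBIC))
for u,v in [(237,198),(279,198),(237,241),(279,241)]: print(ray(p,s,u,v,141).round(1))
```

```text
[422.2  -5.2 141. ]
[429.6  35.7 141. ]
[466.8 -13.9 141. ]
[474.4  28.4 141. ]
```

View pics/c4.png

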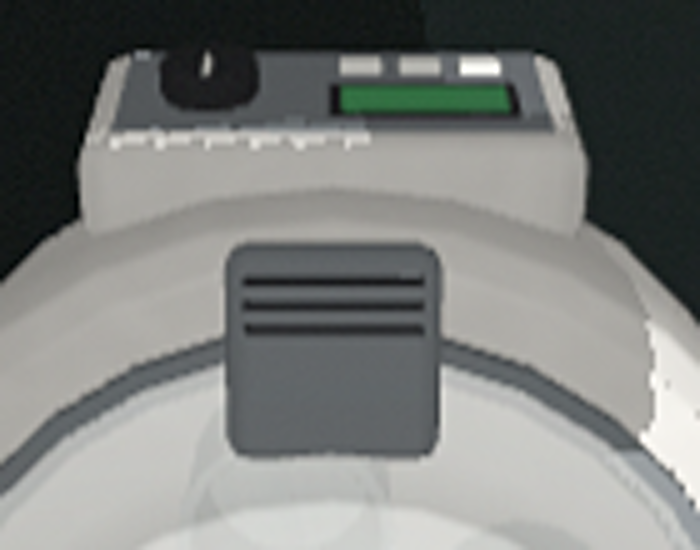

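```bash
python3 -c "
from h import *
togo(438.5,12.6,116,1.39)"
```

```text
shift [  2.   28.4 184. ] turn 0.09464551551913303
```

```bash
python3 -m pendant '[[2,15,40,0],[2,28,85,0],[2,28.5,130,0],[2,28.5,160,0],[2,28.5,178,0],[2,28.5,184,0],[2,28.5,184,0]]'
python3 - <<'E'
from h import *
st()
p,s=shot('scene','s2'); im=np.array(p['pixels'])[:,:,::-1]
cv2.imwrite('pics/c5.png',cv2.resize(im[130:260,180:330],None,fx=5,fy=4.5,interpolation=cv2.INTER_CUBIC))
E
```

```text
t: 4.25
eef_pos: [438.7, 12.8, 116.2]
tcp_rot: [3.14, -0.001, 1.392]
ft_force: [-0.0, -0.6, 0.1]
opening: 0.999
t 4.25 pos [438.7  12.8 116.2] rot [ 3.140e+00 -1.000e-03  1.392e+00] F [-0.03 -0.58  0.1 ] M [ 0.01  0.01 -0.  ] open 0.999
```

View pics/c5.png

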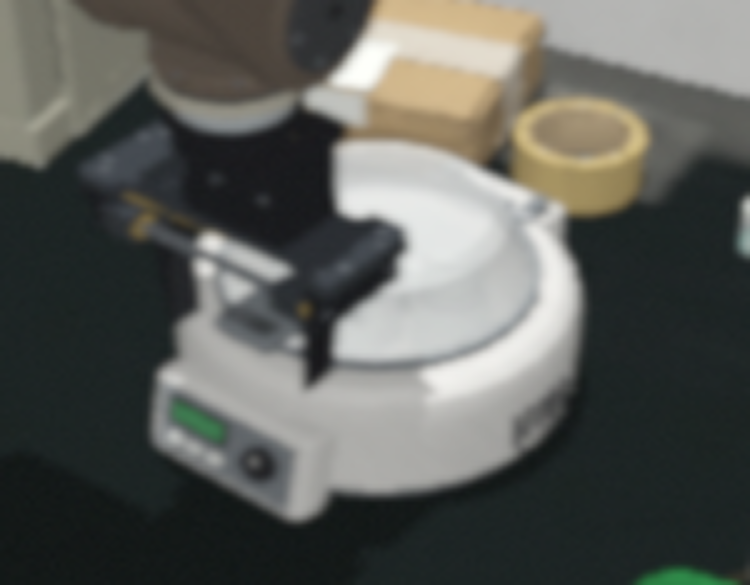

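The picture shows the fingers straddling the grey tab, at about (255,320) in the crop. I'll close on it now.

```bash
python3 -m pendant '[[0,0,0,0],[0,0,0,0],[0,0,0,0],[0,0,0,0],[0,0,0,0],[0,0,0,0]]' 1
python3 - <<'E'
from h import *
st()
# arc plan: tool y (rear), tool z(down)
r=np.hypot(221,27); a0=np.arctan2(27,221)
for th in np.arange(0,1.66,0.05):
    print(round(th,2), round(221-r*np.cos(a0+th),1), -round(r*np.sin(a0+th)-27,1))
E
```

```text
t: 5.05
eef_pos: [438.5, 11.5, 116.5]
tcp_rot: [3.14, 0.002, 1.393]
ft_force: [-2.9, -11.7, 1.6]
opening: 0.46
t 5.05 pos [438.5  11.5 116.5] rot [3.140e+00 2.000e-03 1.393e+00] F [ -2.86 -11.66   1.59] M [-1.77  0.37 -0.04] open 0.46
0.0 0.0 -0.0
0.05 1.6 -11.0
0.1 3.8 -21.9
0.15 6.5 -32.7
0.2 9.8 -43.4
0.25 13.6 -53.8
0.3 17.8 -64.1
0.35 22.7 -74.1
0.4 28.0 -83.9
0.45 33.7 -93.4
0.5 40.0 -102.6
0.55 46.7 -111.5
0.6 53.8 -120.1
0.65 61.4 -128.2
0.7 69.4 -136.0
0.75 77.7 -143.4
0.8 86.4 -150.3
0.85 95.4 -156.9
0.9 104.8 -162.9
0.95 114.4 -168.5
1.0 124.3 -173.6
1.05 134.5 -178.1
1.1 144.8 -182.2
1.15 155.4 -185.7
1.2 166.1 -188.8
1.25 176.9 -191.2
1.3 187.9 -193.2
1.35 198.9 -194.5
1.4 210.0 -195.4
1.45 221.2 -195.6
1.5 232.3 -195.4
1.55 243.4 -194.5
1.6 254.4 -193.1
1.65 265.4 -191.2
```

```bash
python3 -m pendant '[[-1,1.6,-11,0],[-1,3.8,-22,0],[-1,6.5,-32.7,0],[-1,9.8,-43.4,0],[-1,13.6,-53.8,0],[-1,17.8,-64,0],[-1,22.7,-74,0],[-1,28,-84,0]]'
python3 - <<'E'
from h import *
st()
p,s=shot('scene','s3'); im=np.array(p['pixels'])[:,:,::-1]
cv2.imwrite('pics/c6.png',cv2.resize(im[100:260,180:330],None,fx=4,fy=3.7,interpolation=cv2.INTER_CUBIC))
E
```

```text
t: 6.05
eef_pos: [466.1, 6.2, 200.8]
tcp_rot: [3.14, 0.0, 1.393]
ft_force: [4.3, 4.3, -4.4]
opening: 0.46
t 6.05 pos [466.1   6.2 200.8] rot [3.14  0.    1.393] F [ 4.26  4.31 -4.42] M [ 0.6  -0.55 -0.14] open 0.46
```

View pics/c6.png

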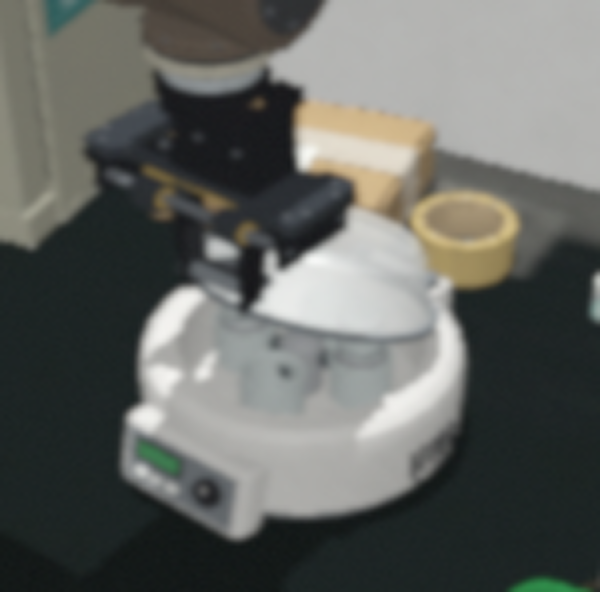

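```bash
python3 -m pendant '[[0,8.8,-14,0],[0,18.7,-27.5,0],[0,29.5,-40,0],[0,41.4,-52,0],[0,54,-63,0],[0,67.4,-73,0],[0,81.6,-81.8,0],[0,96.3,-89.6,0]]'
python3 - <<'E'
from h import *
st()
p,s=shot('scene','s4'); im=np.array(p['pixels'])[:,:,::-1]
cv2.imwrite('pics/c7.png',cv2.resize(im[80:260,180:330],None,fx=4,fy=3.3,interpolation=cv2.INTER_CUBIC))
E
```

```text
t: 7.1
eef_pos: [561.1, -11.2, 291.2]
tcp_rot: [3.141, 0.001, 1.393]
ft_force: [1.5, -1.9, -7.9]
opening: 0.461
t 7.1 pos [561.1 -11.2 291.2] rot [3.141e+00 1.000e-03 1.393e+00] F [ 1.53 -1.94 -7.93] M [-0.34  0.06 -0.16] open 0.461
```

View pics/c7.png

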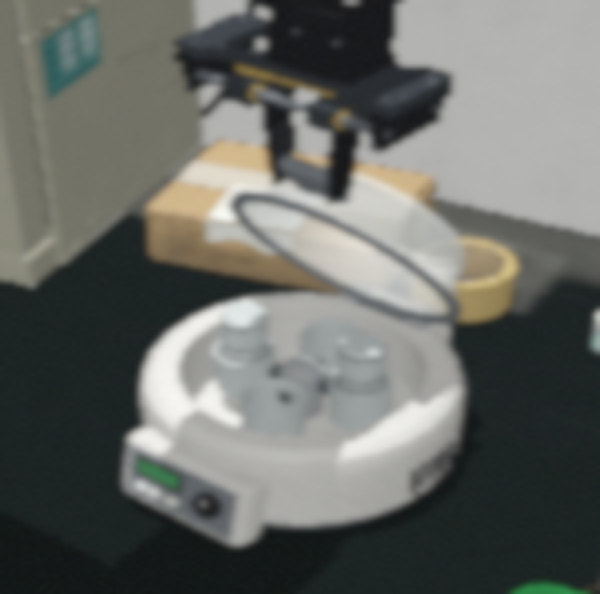

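```bash
python3 -m pendant '[[0,16.3,-6,0],[0,33,-11.5,0],[0,50.4,-15.5,0],[0,68,-18.5,0],[0,85.7,-20,0],[0,101,-20,0],[0,114.5,-19.5,0],[0,125.5,-18.5,0]]'
python3 - <<'E'
from h import *
st()
p,s=shot('scene','s5'); im=np.array(p['pixels'])[:,:,::-1]
cv2.imwrite('pics/c8.png',cv2.resize(im[60:260,180:330],None,fx=4,fy=3,interpolation=cv2.INTER_CUBIC))
E
```

```text
t: 8.15
eef_pos: [686.4, -34.2, 310.4]
tcp_rot: [3.14, 0.002, 1.392]
ft_force: [-2.6, -4.4, -1.3]
opening: 0.459
t 8.15 pos [686.4 -34.2 310.4] rot [3.140e+00 2.000e-03 1.392e+00] F [-2.58 -4.4  -1.29] M [-0.59  0.69  0.01] open 0.459
```

View pics/c8.png

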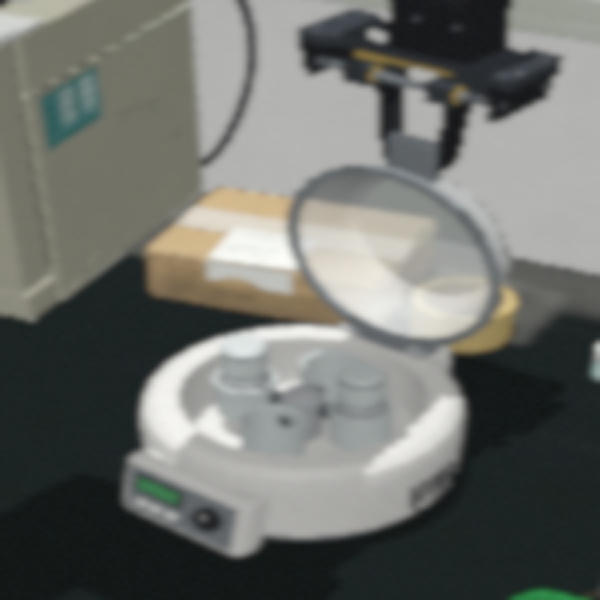

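```bash
python3 -m pendant '[[0,3,0.3,0],[0,6,0.7,0],[0,9,1.2,0],[0,12,1.7,0],[0,15,2.2,0],[0,16,2.5,0],[0,16,2.5,0]]'; python3 -c "
from h import *
st()"
```

```text
t: 9.07
eef_pos: [703.3, -37.3, 307.7]
tcp_rot: [3.139, 0.002, 1.392]
ft_force: [-1.5, -4.2, -1.4]
opening: 0.462
t 9.07 pos [703.3 -37.3 307.7] rot [3.139e+00 2.000e-03 1.392e+00] F [-1.53 -4.2  -1.41] M [-0.55  0.58  0.03] open 0.462
```

```bash
python3 -m pendant '[[0,2,0.3,0],[0,4,0.7,0],[0,6,1.1,0],[0,6,1.1,0]]'; python3 -c "
from h import *
st()"
```

```text
t: 9.57
eef_pos: [705.6, -37.7, 307.1]
tcp_rot: [-3.135, 0.002, 1.393]
ft_force: [-27.7, -1.4, 6.8]
opening: 0.462
t 9.57 pos [705.6 -37.7 307.1] rot [-3.135e+00  2.000e-03  1.393e+00] F [-27.74  -1.44   6.76] M [ 0.01  4.78 -0.  ] open 0.462
```

```bash
python3 -m pendant '[[0,-2,-0.3,0],[0,-2,-0.3,0],[0,-2,-0.3,0],[0,-2,-0.3,0]]'; python3 -c "
from h import *
st()"
```

```text
t: 10.07
eef_pos: [704.0, -37.4, 307.5]
tcp_rot: [-3.136, 0.002, 1.393]
ft_force: [0.5, -4.3, -1.6]
opening: 0.457
t 10.07 pos [704.  -37.4 307.5] rot [-3.136e+00  2.000e-03  1.393e+00] F [ 0.53 -4.34 -1.62] M [-0.69 -0.16 -0.04] open 0.457
```

```bash
python3 -m pendant '[[0,0,0,0],[0,0,0,0],[0,0,0,0],[0,0,0,0],[0,0,-15,0],[0,0,-40,0],[0,0,-70,0],[0,0,-70,0]]' 0
python3 - <<'E'
from h import *
st(); togo(540,-5,330)
p,s=shot('scene','s6'); im=np.array(p['pixels'])[:,:,::-1]
cv2.imwrite('pics/c9.png',cv2.resize(im[60:260,180:330],None,fx=4,fy=3,interpolation=cv2.INTER_CUBIC))
E
```

```text
t: 11.08
eef_pos: [704.9, -37.3, 380.9]
tcp_rot: [-3.141, 0.002, 1.393]
ft_force: [0.6, 0.0, 0.4]
opening: 1.004
t 11.07 pos [704.9 -37.3 380.9] rot [-3.141e+00  2.000e-03  1.393e+00] F [0.56 0.01 0.36] M [ 0.07 -0.06  0.02] open 1.004
shift [   2.7 -168.    51. ] turn None
```

View pics/c9.png

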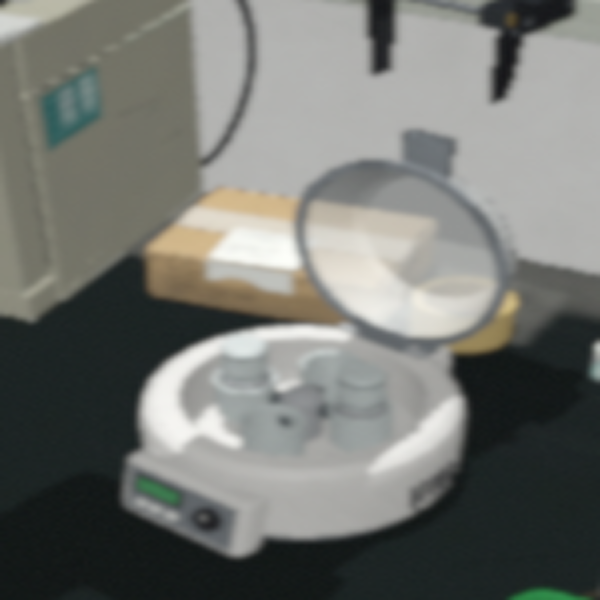

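```bash
python3 -m pendant '[[0,-40,0,0],[1,-85,10,0],[2,-130,30,0],[3,-160,45,0],[3,-170,50,0],[3,-170,50,0]]'
python3 - <<'E'
from h import *
st()
p,s=shot('wrist','w2')
for q in ['canister_p','canister_p_centre','rotor']: print(q,find(p,s,q))
for r in vision.regions_of(p,'canister_p'):
    m=np.argwhere(r['pixels']); print(r['confidence'],m.mean(0)[::-1],m.min(0)[::-1],m.max(0)[::-1],len(m))
p2,s2=shot('scene')
for q in ['canister_p']: print(q,find(p2,s2,q))
p2,s2=shot('top','t2')
for q in ['canister_p']: print(q,find(p2,s2,q))
E
```

```text
t: 11.88
eef_pos: [537.8, -4.4, 329.5]
tcp_rot: [-3.138, 0.002, 1.393]
ft_force: [1.3, -0.1, -0.3]
opening: 0.998
t 11.88 pos [537.8  -4.4 329.5] rot [-3.138e+00  2.000e-03  1.393e+00] F [ 1.26 -0.06 -0.3 ] M [ 0.01 -0.   -0.05] open 0.998
canister_p [(0.83, [548.4, -54.1, 150.6]), (0.76, [548.9, 41.0, 148.5])]
canister_p_centre [(0.72, [548.7, -59.0, 147.4])]
rotor [(0.91, [542.2, -11.5, 100.3])]
0.69 [297.50208507 178.8440367 ] [279 158] [316 199] 1199
0.63 [209.97233202 196.27667984] [191 175] [229 217] 1265
canister_p [(0.64, [535.2, 30.3, 138.6]), (0.53, [539.0, -59.0, 137.6]), (0.16, [621.0, -28.0, 102.6])]
canister_p [(0.28, [597.6, -368.1, 75.0])]
```

View pics/w2.png

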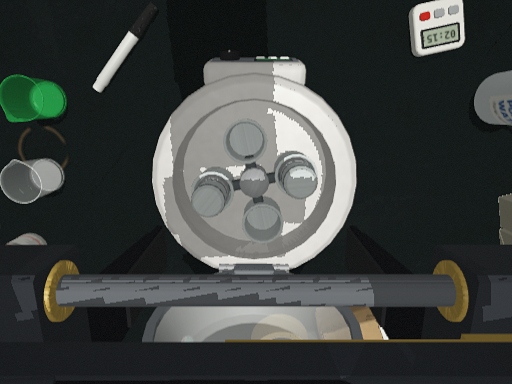

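Run:
```python
from h import *
p,s=shot('wrist')
im=np.array(p['pixels'])[:,:,::-1]
cv2.imwrite('pics/c10.png',cv2.resize(im[110:250,175:335],None,fx=5,fy=4.2857,interpolation=cv2.INTER_CUBIC))
```

```text
(no output)
```

View pics/c10.png

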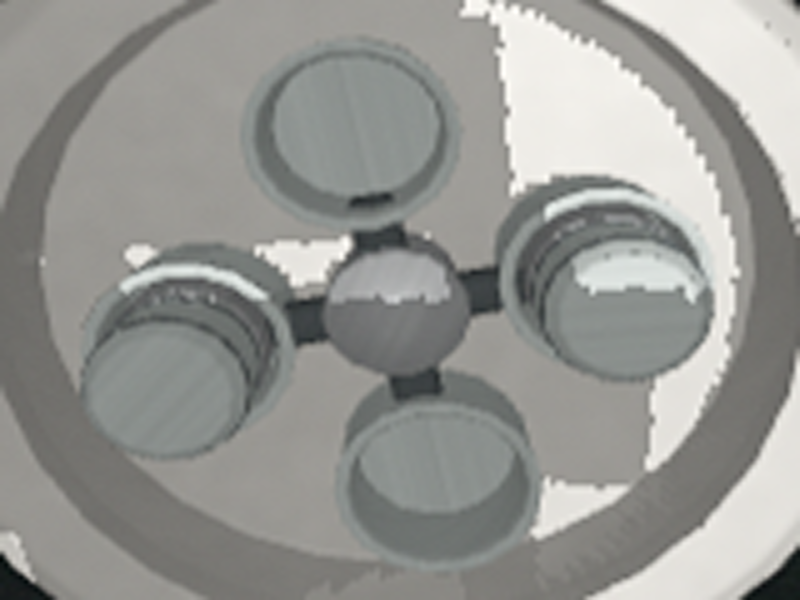

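Run:
```python
from h import *
p,s=shot('wrist')
f=lambda X,Y,z: ray(p,s,175+X/5,110+Y/4.2857,z)
L=f(166,387,151);R=f(629,310,151);print(L,R,(L+R)/2,np.linalg.norm(L-R)/2)
a=f(352,131,107);b=f(438,485,107);print(a,b,(a+b)/2,np.linalg.norm(a-b)/2)
d=(R-L);print('angle',np.arctan2(d[1],d[0]))
d=(b-a);print('angle',np.arctan2(d[1],d[0])+np.pi/2)
togo(R[0],R[1],200); togo(L[0],L[1],200)
```

```text
[551.01101787 -57.71326364 151.        ] [549.15528156  40.63070874 151.        ] [550.08314972  -8.54127745 151.        ] 49.180739776605144
[500.46938567  -9.89814007 107.        ] [600.66603011  -7.7001278  107.        ] [550.56770789  -8.79913393 107.        ] 50.11037521066163
angle 1.5896639407079791
angle 1.5927297936664386
shift [ 46.5   3.8 129.3] turn None
shift [-49.9  23.1 129.4] turn None
```

```bash
python3 -c "
from h import *
togo(549.3,41.3,114,1.393)"; python3 -m pendant '[[46,3.5,30,0],[46,3.5,70,0],[46,3.5,110,0],[46,3.5,140,0],[46,3.5,140,0],[46,3.5,140,0]]'
python3 - <<'E'
from h import *
st(); togo(549.3,41.3,114,1.393)
p,s=shot('wrist','w3');im=np.array(p['pixels'])[:,:,::-1]
E
```

```text
shift [ 47.4   4.2 215.3] turn -0.02530996790622453
t: 13.18
eef_pos: [549.4, 40.1, 190.5]
tcp_rot: [-3.139, 0.002, 1.392]
ft_force: [-0.0, -0.0, 0.7]
opening: 0.999
t 13.18 pos [549.4  40.1 190.5] rot [-3.139e+00  2.000e-03  1.392e+00] F [-0.04 -0.05  0.75] M [-0.    0.02 -0.  ] open 0.999
shift [ 1.3 -0.1 76.5] turn -0.0329626712527471
```

View pics/w3.png

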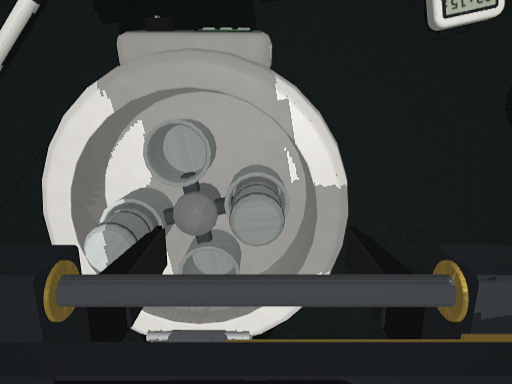

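```bash
python3 -m pendant '[[1,0,20,0],[1.3,0,45,0],[1.3,0,65,0],[1.3,0,74,0],[1.3,0,76.5,0],[1.3,0,76.5,0]]'; python3 -c "
from h import *
st()"
```

```text
t: 13.98
eef_pos: [549.9, 41.3, 115.0]
tcp_rot: [-3.141, 0.001, 1.393]
ft_force: [0.7, 0.0, -0.3]
opening: 1.0
t 13.97 pos [549.9  41.3 115. ] rot [-3.141e+00  1.000e-03  1.393e+00] F [ 0.72  0.04 -0.27] M [-0.04 -0.04  0.04] open 1.0
```

```bash
python3 -m pendant '[[0,0,0,0],[0,0,0,0],[0,0,0,0],[0,0,0,0],[0,0,0,0],[0,0,0,0],[0,0,0,0]]' 1; python3 -c "
from h import *
st()"
```

```text
t: 14.85
eef_pos: [549.9, 41.3, 114.9]
tcp_rot: [-3.141, 0.001, 1.392]
ft_force: [0.4, -0.2, 0.7]
opening: 0.372
t 14.85 pos [549.9  41.3 114.9] rot [-3.141e+00  1.000e-03  1.392e+00] F [ 0.36 -0.23  0.66] M [ 0.08 -0.02 -0.03] open 0.372
```

```bash
python3 -m pendant '[[0,0,-6,0],[0,0,-16,0],[0,0,-28,0],[0,0,-40,0],[0,0,-50,0],[0,0,-55,0],[0,0,-55,0],[0,0,-55,0]]'; python3 -m pendant '[[0,0,0,0],[0,0,0,0]]'
python3 - <<'E'
from h import *
st()
F=[]
for i in range(5):
    p,s=shot('wrist','w4'); F.append(env.state()['ft_force'])
print(np.round(F,2),np.mean(F,0)); st()
E
```

```text
t: 15.85
eef_pos: [549.7, 41.4, 169.6]
tcp_rot: [-3.14, 0.002, 1.393]
ft_force: [-0.9, -0.5, -1.6]
opening: 0.373
t: 16.1
eef_pos: [549.6, 41.3, 169.3]
tcp_rot: [-3.14, 0.002, 1.393]
ft_force: [0.4, -0.9, -2.8]
opening: 0.371
t 16.1 pos [549.6  41.3 169.3] rot [-3.140e+00  2.000e-03  1.393e+00] F [ 0.37 -0.93 -2.84] M [0.01 0.03 0.02] open 0.371
[[-0.14  0.11 -2.  ]
 [-0.01  0.45 -2.32]
 [ 0.65  0.65 -2.2 ]
 [ 0.5  -0.86 -1.25]
 [-0.18 -0.29 -1.8 ]] [ 0.16397299  0.01031546 -1.91322045]
t 16.35 pos [549.7  41.4 169.5] rot [-3.140e+00  2.000e-03  1.392e+00] F [-0.18 -0.29 -1.8 ] M [-0.02  0.02  0.03] open 0.371
```

View pics/w4.png

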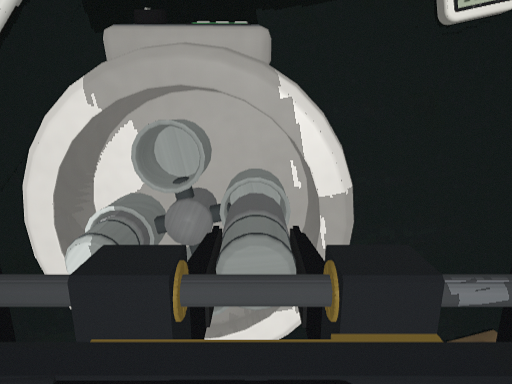

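```bash
python3 -m pendant '[[0,0,10,0],[0,0,22,0],[0,0,34,0],[0,0,43,0],[0,0,49,0],[0,0,52,0],[0,0,54,0],[0,0,54.5,0]]'; python3 -m pendant '[[0,0,0.3,0],[0,0,0.3,0]]'; python3 -c "
from h import *
st()"
```

```text
t: 17.35
eef_pos: [549.7, 41.3, 115.2]
tcp_rot: [-3.141, 0.001, 1.392]
ft_force: [-1.0, -0.6, -1.0]
opening: 0.371
t: 17.6
eef_pos: [549.8, 41.3, 115.0]
tcp_rot: [-3.141, 0.001, 1.393]
ft_force: [-0.1, 0.2, -2.6]
opening: 0.373
t 17.6 pos [549.8  41.3 115. ] rot [-3.141e+00  1.000e-03  1.393e+00] F [-0.11  0.24 -2.56] M [ 0.06 -0.04  0.01] open 0.373
```

```bash
python3 -m pendant '[[0,0,0.5,0],[0,0,1,0],[0,0,1.2,0],[0,0,1.2,0]]'; python3 -c "
from h import *
st()"
```

```text
t: 18.1
eef_pos: [550.0, 41.2, 114.8]
tcp_rot: [3.141, 0.001, 1.393]
ft_force: [-3.2, -1.2, 10.4]
opening: 0.374
t 18.1 pos [550.   41.2 114.8] rot [3.141e+00 1.000e-03 1.393e+00] F [-3.17 -1.25 10.38] M [-0.1  0.6 -0. ] open 0.374
```

Seated, so I'll release it slowly.

```bash
python3 -m pendant '[[0,0,-0.5,0],[0,0,-0.5,0],[0,0,-0.5,0],[0,0,-0.5,0],[0,0,-0.5,0],[0,0,-0.5,0]]' 0; python3 -m pendant '[[0,0,-20,0],[0,0,-45,0],[0,0,-75,0],[0,0,-105,0],[0,0,-105,0]]'
python3 - <<'E'
from h import *
st(); togo(551.3,-58.7,190); togo(551.3,-58.7,115)
p,s=shot('wrist','w5')
E
```

```text
t: 18.85
eef_pos: [550.0, 41.2, 115.3]
tcp_rot: [3.141, 0.001, 1.393]
ft_force: [-0.4, 0.6, -0.5]
opening: 0.945
t: 19.48
eef_pos: [550.7, 41.4, 222.2]
tcp_rot: [3.137, 0.001, 1.393]
ft_force: [0.9, -0.7, -0.1]
opening: 1.001
t 19.48 pos [550.7  41.4 222.2] rot [3.137e+00 1.000e-03 1.393e+00] F [ 0.87 -0.7  -0.09] M [-0.05  0.01 -0.04] open 1.001
shift [-98.4  18.2  32.3] turn None
shift [-98.3  17.9 107.3] turn None
```

View pics/w5.png

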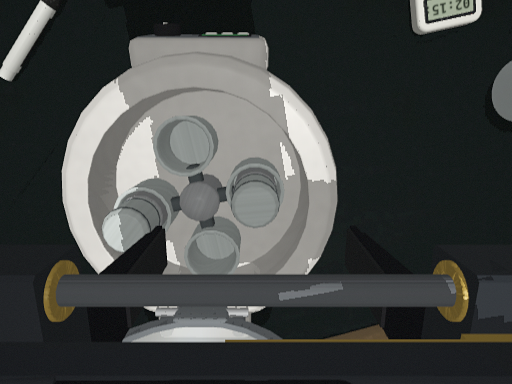

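```bash
python3 -m pendant '[[-40,7,0,0],[-80,14,10,0],[-98,18,25,0],[-98.4,18,32,0],[-98.4,18,32,0]]'
python3 - <<'E'
from h import *
st(); togo(551.3,-58.7,115)
p,s=shot('wrist','w6')
E
```

```text
t: 20.15
eef_pos: [550.1, -57.8, 187.9]
tcp_rot: [3.142, 0.001, 1.393]
ft_force: [0.7, 0.3, 0.9]
opening: 0.997
t 20.15 pos [550.1 -57.8 187.9] rot [3.142e+00 1.000e-03 1.393e+00] F [0.72 0.28 0.87] M [-0.02  0.02 -0.03] open 0.997
shift [-0.6  1.3 72.9] turn None
```

View pics/w6.png

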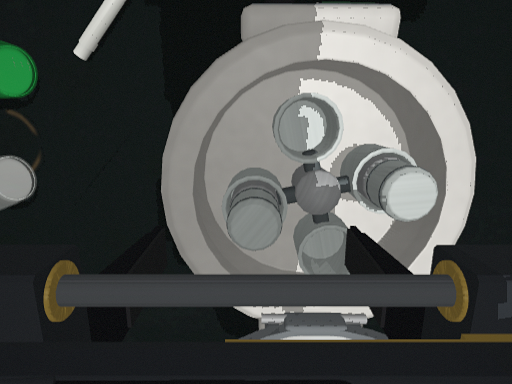

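```bash
python3 -m pendant '[[-0.5,1,20,0],[-0.8,1.3,45,0],[-0.8,1.3,62,0],[-0.8,1.3,70,0],[-0.8,1.3,73,0],[-0.8,1.3,73,0]]'; python3 -m pendant '[[0,0,0,0],[0,0,0,0],[0,0,0,0],[0,0,0,0],[0,0,0,0],[0,0,0,0],[0,0,0,0]]' 1; python3 -m pendant '[[0,0,-6,0],[0,0,-16,0],[0,0,-28,0],[0,0,-40,0],[0,0,-50,0],[0,0,-60,0],[0,0,-60,0],[0,0,-60,0]]'
python3 - <<'E'
from h import *
st()
F=[]
for i in range(6):
    p,s=shot('wrist','w7'); F.append(env.state()['ft_force'])
print(np.mean(F,0)); st()
p,s=shot('scene','s7');im=np.array(p['pixels'])[:,:,::-1]
cv2.imwrite('pics/c11.png',cv2.resize(im[60:300,180:410],None,fx=3,fy=2.5,interpolation=cv2.INTER_CUBIC))
E
```

```text
t: 20.95
eef_pos: [551.8, -58.6, 116.0]
tcp_rot: [3.14, 0.001, 1.394]
ft_force: [-0.2, 0.0, 0.4]
opening: 1.0
t: 21.82
eef_pos: [551.8, -58.6, 116.0]
tcp_rot: [3.14, 0.001, 1.394]
ft_force: [0.0, 0.6, -0.5]
opening: 0.37
t: 22.82
eef_pos: [551.6, -58.5, 175.7]
tcp_rot: [3.14, 0.001, 1.394]
ft_force: [-1.0, -0.9, -3.8]
opening: 0.374
t 22.82 pos [551.6 -58.5 175.7] rot [3.140e+00 1.000e-03 1.394e+00] F [-1.04 -0.94 -3.78] M [ 0.02 -0.02 -0.02] open 0.374
[ 0.0402463  -0.09279217 -4.209502  ]
t 23.12 pos [551.7 -58.5 175.7] rot [3.140e+00 1.000e-03 1.394e+00] F [ 0.44  0.35 -3.59] M [ 0.05 -0.01  0.01] open 0.373
```

View pics/c11.png

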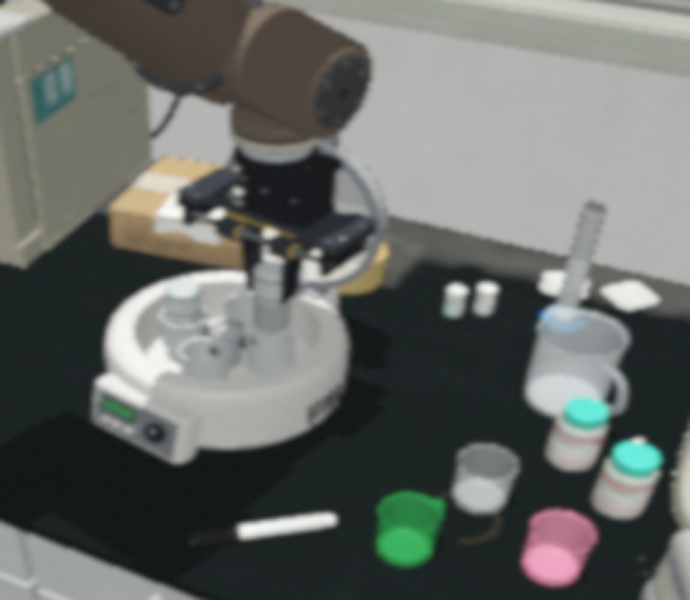

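```bash
python3 -c "
from h import *
togo(515,-240,190)"; python3 -m pendant '[[-15,0,-8,0],[-45,0,-14,0],[-80,-1,-14,0],[-115,-2,-14,0],[-150,-3,-14,0],[-175,-4,-14,0],[-185,-4,-14,0],[-185,-4,-14,0]]'
python3 - <<'E'
from h import *
st()
p,s=shot('wrist','w8')
print(find(p,s,'beaker'),find(p,s,'beaker_mouth'))
E
```

```text
shift [-185.1   -4.1  -14. ] turn None
t: 24.18
eef_pos: [515.0, -240.4, 190.1]
tcp_rot: [3.14, 0.001, 1.393]
ft_force: [-0.0, 0.3, -3.3]
opening: 0.373
t 24.18 pos [ 515.  -240.4  190.1] rot [3.140e+00 1.000e-03 1.393e+00] F [-0.02  0.32 -3.26] M [-0.    0.02 -0.02] open 0.373
[(0.89, [444.9, -412.4, 33.1]), (0.83, [507.9, -316.5, 22.6]), (0.57, [399.9, -282.6, 17.0]), (0.34, [500.4, -77.7, 86.1])] [(0.92, [510.5, -316.0, 26.8]), (0.85, [447.4, -414.3, 36.7]), (0.71, [397.3, -280.4, 13.9])]
```

View pics/w8.png

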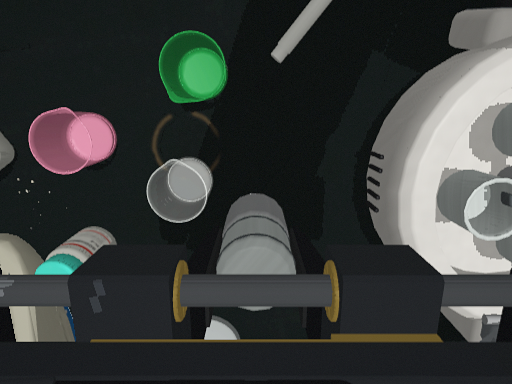

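Run:
```python
from h import *
p,s=shot('wrist')
im=np.array(p['pixels'])[:,:,::-1]
cv2.imwrite('pics/c12.png',cv2.resize(im[145:235,130:230],None,fx=6,fy=6,interpolation=cv2.INTER_CUBIC))
print(ray(p,s,178,191,66),ray(p,s,191,180,3)); r=ray(p,s,178,191,66); togo(r[0],r[1],190)
for d in vision.regions_of(p,'beaker'):
    m=np.argwhere(d['pixels']); print(d['confidence'],m.mean(0)[::-1],m.min(0)[::-1],m.max(0)[::-1])
```

```text
[ 503.59697567 -306.62415109   66.        ] [ 506.7053149  -307.40012804    3.        ]
shift [-68.5   0.3   0.1] turn None
0.95 [178.02065614 189.26397327] [145 158] [211 222]
0.78 [ 68.92892712 139.51946582] [ 27 107] [114 172]
0.73 [190.64539007  67.15932118] [158  31] [225 102]
0.24 [ 74.0798995  251.30603015] [ 34 227] [114 274]
```

View pics/c12.png

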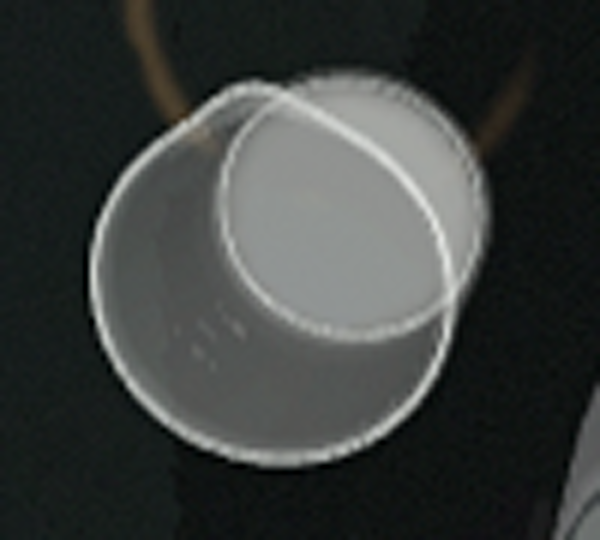

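Run:
```python
from h import *
p,s=shot('wrist')
r=ray(p,s,175.5,192.3,66); print(r,ray(p,s,188.7,179.3,2)); togo(505.5,-310,165)
```

```text
[ 504.4150465  -309.03900657   66.        ] [ 505.76372106 -309.84156586    2.        ]
shift [-71.4   2.7  25.1] turn None
```

```bash
python3 -m pendant '[[-15,0.5,0,0],[-35,1,5,0],[-55,2,12,0],[-67,2.5,20,0],[-71,2.5,25,0],[-71,2.5,25,0],[-71,2.5,25,0],[-71,2.5,25,0]]'
python3 - <<'E'
from h import *
st()
p,s=shot('wrist','w9')
p,s=shot('scene','s9');im=np.array(p['pixels'])[:,:,::-1]
print(find(p,s,'canister_p'),find(p,s,'beaker'))
cv2.imwrite('pics/c13.png',cv2.resize(im[60:300,180:410],None,fx=3,fy=2.5,interpolation=cv2.INTER_CUBIC))
E
```

```text
t: 25.48
eef_pos: [505.6, -309.3, 165.4]
tcp_rot: [3.14, 0.001, 1.395]
ft_force: [-0.3, -0.1, -3.7]
opening: 0.371
t 25.48 pos [ 505.6 -309.3  165.4] rot [3.140e+00 1.000e-03 1.395e+00] F [-0.26 -0.05 -3.71] M [ 0.02  0.02 -0.04] open 0.371
[(0.76, [485.8, -304.5, 168.8]), (0.65, [537.4, 34.0, 135.5]), (0.61, [535.6, -16.1, 95.4])] [(0.82, [438.1, -397.6, 37.5]), (0.73, [493.6, -310.3, 38.6]), (0.67, [401.5, -276.0, 39.7])]
```

View pics/c13.png

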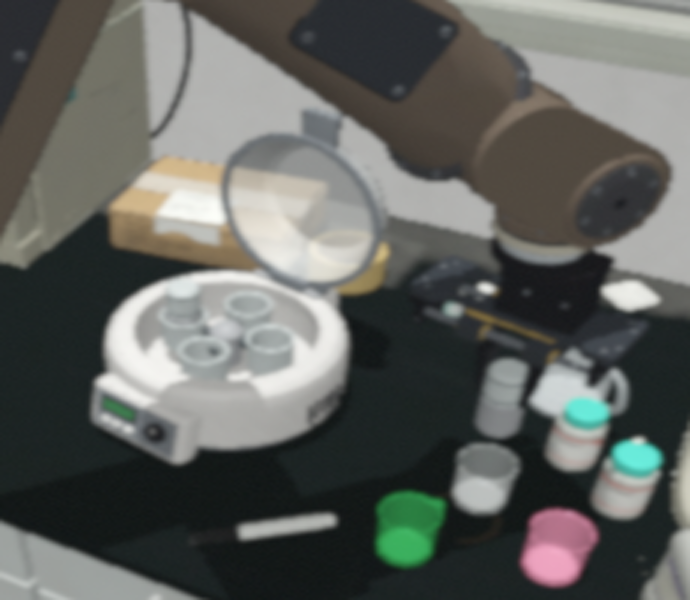

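View pics/w9.png

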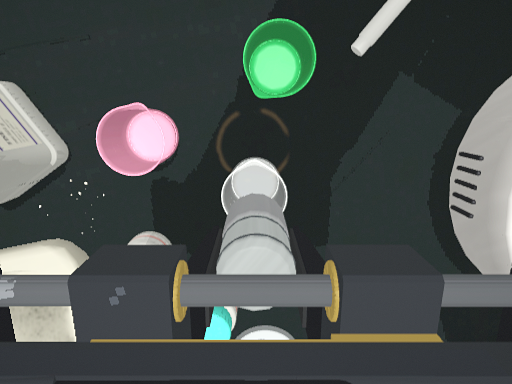

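```bash
python3 -m pendant '[[0,0,5,0],[0,0,13,0],[0,0,19,0],[0,0,20,0],[0,0,20,0],[0,0,20,0],[0,0,20,0],[0,0,20,0]]'
python3 - <<'E'
from h import *
st()
p,s=shot('wrist','w10')
st(); print(job.job_done())
E
```

```text
t: 26.68
eef_pos: [505.6, -309.5, 145.4]
tcp_rot: [3.14, 0.001, 1.395]
ft_force: [0.2, 0.4, -4.0]
opening: 0.374
t 26.68 pos [ 505.6 -309.5  145.4] rot [3.140e+00 1.000e-03 1.395e+00] F [ 0.25  0.42 -4.01] M [ 0.01  0.03 -0.01] open 0.374
t 26.73 pos [ 505.5 -309.5  145.4] rot [3.140e+00 1.000e-03 1.395e+00] F [ 0.46  0.23 -4.14] M [-0.01 -0.03 -0.02] open 0.368
the job is handed in; nothing more can be done
None
```

The job is handed in at about 26.7 s. The heavier canister is held upright and still above the clear beaker. The system gave no verdict.

- **Dome:** I pinched it by the tab and guided it back until the push met the stop (about 28 N, under the 40 N limit). I then eased off and let go. Later pictures show it still standing open.
- **Weighing:** The left canister (+y) pulled about 1.9 N and the right one (−y) about 4.2 N, so the right one is heavier. I set the left one back in its cup with the fingers still closed (about 10 N at the floor), then let go. It stands upright there in the later pictures.
- **Finish:** The last readings showed the load still at about 4 N and the grip holding (opening 0.37). The tool is within about 1 mm sideways of the beaker mouth I measured, at roughly (505, −309) mm. The canister's underside is about 30 mm above the rim.

**Measurements that differed:** The first, top-camera estimate of the beaker was about 6 mm off the wrist-camera one. I used the wrist-camera value, where rim and base agreed to about 2 mm. I saw no sign that the jars, timer, wash bottle or coloured look-alikes had moved, though I did not measure them again at the end. I also took one last wrist picture before handing in but did not look at it.

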